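# Put the ground scraper back in its rack slot

### The arm

A 6-joint arm with a two-finger parallel gripper is mounted at the origin on the work surface. World frame = base frame: x ahead of the robot, y to its left, z up, the work surface at z = 0. Lengths are in m, angles in degrees, forces in N, time in s.
With the tool pointing down it reaches from about 0.3 to 0.75 m from the base axis. Payload 8.5 kg.
Tool frame: the origin (TCP) lies midway between the tips of the shut fingers; the grasp point (between the pads) lies grasp_offset behind it (grasp_offset is the distance from the TCP to the grasp point, in m); z points along the fingers, y is the line along which they close (so a half turn about z gives the same grasp; the last joint's range is limited). The gripper opens to 85 mm and grips with 20 to 120 N. Pads are 22 mm wide; open, the fingers measure 114 mm over their backs; the gripper's body (76 mm by 85 mm) begins 54 mm behind the grasp point. The pads swing forward as they close: fully open they stand 13 mm farther back than shut.
Start: joints at [-79.372, 21.807, 74.336, -0, 83.858, -12.336], TCP at [0.215, -0.506, 0.203] pointing down, gripper open.
Joint ranges: [-178.18, 178.18], [-50.72, 133.34], [12.68, 142.11], [-81.47, 261.47], [9.98, 163.14], [-165.26, 165.26]. Speed limits (degrees/s): [136.94, 136.94, 180, 180, 180, 180].

### API

Orientations are given as a 3x3 rotation matrix whose columns are the frame's x, y, z axes.
In Python, from rig import observe, get_image, camera_params, close_job, grasp_offset gives the robot as it stands.
- The arm moves only by the shell command python3 -m handwheel 'ROWS' [OPENING] [FORCE]. ROWS is JSON, a list of rows, each a list of 2 entries, a list of its own where there are three numbers: the shift along the tool's x, y, z as a fraction of full scale, then the turn, a rotation vector about the tool's x, y, z as a fraction of full scale. In form: [[[dx, dy, dz], [ax, ay, az]], ...]. A call has 1 to 10 rows; each row is the pose to reach, as a shift and turn from the pose commanded when the call began, along the tool's axes at that moment, turning the shorter way round; what a row does not reach only later rows make up. Full scale, the value 1, is 0.5 m for a shift and pi rad for a turn. A row lasts 1/10 s, in which the tool goes at most 50 mm and 8.59 degrees, less where a joint would pass 70% of its speed; a pose out of reach is approached as far as the arm can. A call with a number of a shift or a turn outside -1 to 1 is refused whole. A call with a gripper value outside its range is refused whole. OPENING is the opening, from 0 (shut) to 1 (fully open), set as the call begins (- or left out, the last holds). The fingers move at their own pace and stop on an object; FORCE is the grip in N (left out, the last holds). Time passes only in rows, so rows that repeat a pose let the fingers close. It gives the time, the measured TCP pose, the force, the opening and the grip force at its end, in the units of the state.
- observe(): the state, without advancing time (a new reading comes with each control period).
- get_image(name): name is "side" or "top" or "wrist"; returns (picture, depth): 400x640x3 uint8, red, green, blue; 400x640 float32, m along the optical axis (not along the pixel's ray), 0 where there is no reading.
- camera_params(name): a dict with "K" (3x3 intrinsics, pixels), "R" (3x3) and "t" (3): a world point X has camera coordinates R X + t. Camera axes: x right, y down, z forward; pixel columns grow to the right and rows downward; lengths in m; the calibration is good to about 2 mm. A picture is of the moment at which its call begins: read the wrist's pose just before it. camera_params takes no time and is no camera call; for the wrist camera it gives the pose at the moment of the call.
- close_job(): hands the job in; it is judged then, once.
The state is a dict: "time_s": time; "q": joint angles; "qvel": joint speeds; "joint_efforts": joint torques, N m; "position": TCP position; "tool_rot": TCP orientation; "ft_force": force on the tool from outside, world axes, zero at the start; "wrist_torque": the same for the moment, N m; "grip_width": finger opening in m; "gripper_force": force on a finger pad.
Only numpy, scipy, OpenCV 4.12 (cv2) and the standard library are available. Lean on these libraries where they do the work, as an engineer would, in place of code of your own. Each camera call takes 0.05 s, during which the arm holds its last target. There are 200 camera calls.

### The job

The freshly ground scraper is standing loosely in the plywood grinding stand. Pull it out by its handle and slide its blade straight down into the slot of the pale block in the tool rack, fully home with its collar resting flat on the block, then let go. The block may sit off to either side along the rack, so find the slot by look or feel, and leave the other things on the bench where they are.

Things in the scene. Friction and masses are not known exactly. Their poses are not given: they have to be found in the camera images.
- scraper: flat woodturner's scraper, upright, blade down, may lean a little, 0.28 kg. Origin: middle of the blade's lower end; z up the tool, x across the width, y through the thickness. Steel blade 32 (x) by 6 (y) mm, z 0 to 75 mm; dark steel collar 44 by 22 mm, z 75 to 87; flat-sided wooden handle 34 (x) by 24 (y) mm, z 87 to 182. At first its blade is in the stand's slot. Same either way round
- collar (a point): centre of the underside of the scraper's collar, 75 mm above the blade's end; axes as the scraper's
- grip (a point): centre of the scraper's handle, 140 mm above the blade's end, a good place to grip (24 mm across y)
- stand: grinding stand: plywood block 90 (x) by 80 (y) by 70 mm high, fixed to the bench. Origin: centre of its underside, z up. In its top a loose slot 44 mm (along x) by 14 mm (along y), 50 mm deep, in the middle.
- rack: tool rack, fixed. Origin: centre of underside, z up. Tray 110 (x) by 214 (y) by 12 mm, end cheeks up to 82 mm. On it a pale block 66 by 80 mm, top at z = 102 mm; through its middle one slot 36 mm along x, 9 mm along y, 90 mm deep, edges bevelled 1.5 mm. The block, stiff on its tray, is at x = 0 but up to 14 mm off the middle either way along y: not reported, so see or feel for the slot
- blank: rough square wooden turning blank 150 x 45 x 45 mm, lying, loose; origin under it at the bench or near it; to be left alone
- candlestick: turned wooden candlestick, 68 mm wide foot, 115 mm tall, standing, loose; origin under it at the bench or near it; to be left alone
- hammer: hammer 220 mm long, lying, loose; origin under it at the bench or near it; to be left alone
- brush: bench brush 190 mm long, lying, loose; origin under it at the bench or near it; to be left alone
- bowl: dark turned wooden bowl, 120 mm across, 50 mm high, loose; origin under it at the bench or near it; to be left alone
- tin: plain steel tin, 60 mm across, 50 mm high, standing beside the grinding stand, loose; origin under it at the bench or near it; to be left alone
- spanner: steel spanner 170 mm long, lying, loose; origin under it at the bench or near it; to be left alone
Not all that is in view belongs to the job. What is shaped like the scraper but red, turquoise or yellow is not meant.

How it is judged (in metres and radians):
On the way:
1. the scraper has been lifted clear of the grinding stand (z of scraper in the frame of stand above 0.075 m), for 0.1 s.
At the end, for the whole second after the job is handed in: The scraper stands still, upright within 0.06 rad, its blade in the rack block's slot and the underside of its collar within 4 mm of the block's top (102 mm above the rack's underside), within 6 mm of the rack's middle along x and 20 mm along y (z of collar in the frame of rack between 0.098 and 0.106 m and x of collar in the frame of rack between -0.006 and 0.006 m and y of collar in the frame of rack between -0.02 and 0.02 m and angle between scraper's own z axis and vertical below 0.06 rad and linear speed of scraper below 0.02 m/s); the robot touches nothing.
It fails at once if a bystander was moved more than 25 mm (distance of any of blank, candlestick, hammer, brush, bowl, tin, spanner from where it was at the start of the episode above 0.025 m).
It also fails if it takes over 58 s, if anything falls off the work surface, if the arm or the gripper's body presses on something with over 40 N, if the wrist force passes 120 N, or if a joint passes its speed limit or range.

## Working session

There is one attempt and no reset: what is moved stays moved. The work goes in short steps, Python scripts to look and compute and a shell command to move; the robot and the scene stay as the last step left them, time stands still between calls to the robot, and variables do not carry over. Pictures are saved under pics/ and viewed, at most 10 in all, crops included, and the job is handed in when it is done.

```bash
mkdir -p pics
cat > h.py <<'E'
import numpy as np, cv2
from rig import observe,get_image,camera_params,close_job,grasp_offset
def grab(n,save=None):
    c=camera_params(n); p,d=get_image(n)
    if save: cv2.imwrite(f'pics/{save}.png',p[:,:,::-1]); np.savez(f'pics/{save}.npz',p=p,d=d,**c)
    return p,d,c
def cloud(d,c):
    v,u=np.mgrid[:d.shape[0],:d.shape[1]]; K=np.array(c['K'])
    P=np.stack([(u-K[0,2])/K[0,0]*d,(v-K[1,2])/K[1,1]*d,d],-1)
    return (P-np.array(c['t']))@np.array(c['R'])
E
python3 - <<'E'
from h import *
print(grasp_offset, observe())
for n in ('top','side'):
    p,d,c=grab(n,n+'0')
    print(n,np.array(c['R']).round(3).tolist(),np.array(c['t']).round(3),np.array(c['K'])[0,0])
E
```

```text
0.0187 {'time_s': 0.0, 'q': array([-7.93705983e+01,  2.18414441e+01,  7.43873569e+01, -5.72462504e-04,
        8.38560485e+01, -1.23340288e+01]), 'qvel': array([ 0.07031745, -0.02189848,  0.01766828,  0.09160532, -0.00351657,
       -0.01791718]), 'joint_efforts': array([-1.35101818e-03, -4.48462415e+01, -2.31272686e+01, -2.41372754e-04,
        4.76958492e-03,  2.35536919e-05]), 'position': array([ 0.21452499, -0.50606592,  0.20229222]), 'tool_rot': array([[ 9.20753677e-01,  3.90144315e-01, -2.82924429e-04],
       [ 3.90144298e-01, -9.20752580e-01,  1.45365892e-03],
       [ 3.06633366e-04, -1.44884315e-03, -9.99998903e-01]]), 'ft_force': array([-0.87465264,  0.53324033, -0.91171509]), 'wrist_torque': array([-0.01709211,  0.03479251,  0.02196663]), 'gripper_force': 0.0, 'grip_width': 0.08538935875401499}
top [[-0.021, -1.0, -0.011], [-0.985, 0.022, -0.17], [0.17, 0.008, -0.985]] [0.007 0.586 1.519] 495.28997681884874
side [[0.996, -0.093, -0.014], [-0.072, -0.658, -0.749], [0.061, 0.747, -0.662]] [-0.586  0.147  1.4  ] 511.26545633275384
```

View pics/top0.png

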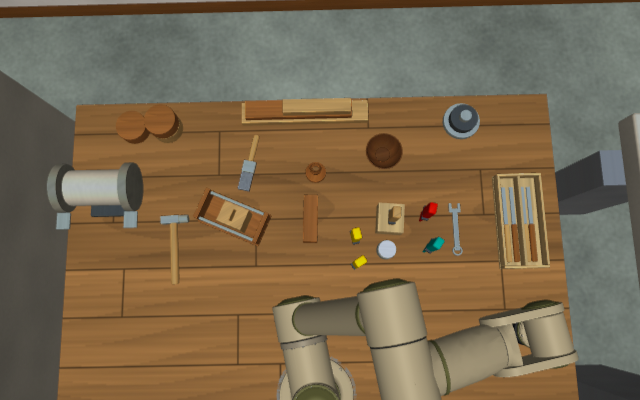

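View pics/side0.png

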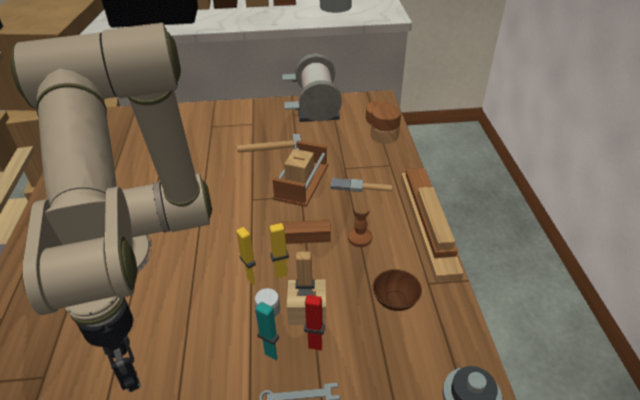

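Top view: candidates are the wooden-handled tool in the plywood stand (396,212), red (430,210), turquoise (434,244), and yellow (357,235) and (360,262). I choose the wooden one at (396,212). The tin is at (387,249), and the rack at (233,217) has a pale block with its slot near (234,216). Next I take a close crop and measure.

Run:
```python
from h import *
T=np.load('pics/top0.npz');S=np.load('pics/side0.npz')
a=cv2.resize(T['p'][180:270,340:450],None,fx=4,fy=4,interpolation=2)
b=cv2.resize(T['p'][180:250,185:285],None,fx=3.5,fy=3.5,interpolation=2)
c=cv2.resize(S['p'][240:330,255:345],None,fx=3.5,fy=3.5,interpolation=2)
out=np.zeros((600,790,3),np.uint8)
out[:360,:440]=a[:360,:440];out[:245,440:790]=b[:245,:350];out[270:585,450:765]=c
cv2.imwrite('pics/crop.png',out[:,:,::-1])
def rect(P,m,name):
    q=P[m]; 
    if len(q)<5: print(name,len(q));return
    r=cv2.minAreaRect((q[:,:2]*1000).astype(np.float32)); print(name,len(q),np.round(r[0],1),np.round(r[1],1),round(r[2],1),'z',np.percentile(q[:,2],[5,50,95]).round(4),'mean',q.mean(0).round(4))
for n,D in (('top',T),('side',S)):
    P=cloud(D['d'],D); X,Y,Z=P[...,0],P[...,1],P[...,2]
    if n=='top': st=P[212,396]; rk=P[222,226]; ti=P[249,387]; print('stand pt',st,'rack pt',rk,'tin',ti)
    near=np.hypot(X-st[0],Y-st[1])<.075
    rect(P,near&(abs(Z-.07)<.006),n+' standtop')
    for lo,hi in ((.1,.12),(.12,.14),(.14,.16),(.16,.18),(.18,.21)): rect(P,near&(Z>lo)&(Z<hi),f'{n} h{lo}')
    nr=np.hypot(X-rk[0],Y-rk[1])<.15
    rect(P,nr&(abs(Z-.102)<.006),n+' block top')
    rect(P,nr&(Z>.06)&(Z<.09),n+' cheeks')
    rect(P,nr&(Z>.008)&(Z<.09),n+' rack')
```

```text
stand pt [ 0.52823151 -0.24076811  0.20120477] rack pt [0.5228267  0.26046273 0.10904887] tin [ 0.43484841 -0.23101797  0.05255917]
top standtop 524 [ 532.2 -244.8] [81.1 91. ] 84.2 z [0.0655 0.0701 0.0749] mean [ 0.5289 -0.2413  0.0702]
top h0.1 29 [ 527.8 -235.2] [46.  19.2] 17.0 z [0.1021 0.1081 0.1182] mean [ 0.5186 -0.2383  0.1087]
top h0.12 16 [ 522.7 -234.4] [32.2 14. ] 31.1 z [0.1239 0.1282 0.1395] mean [ 0.5215 -0.2349  0.13  ]
top h0.14 15 [ 524.8 -234.8] [34.2 13.8] 29.3 z [0.1415 0.1493 0.1578] mean [ 0.5241 -0.2342  0.1489]
top h0.16 15 [ 524.9 -234.6] [34. 13.] 27.2 z [0.1628 0.1672 0.1744] mean [ 0.5239 -0.2349  0.1675]
top h0.18 110 [ 529.9 -241.5] [22.8 33.6] 87.4 z [0.1851 0.2011 0.206 ] mean [ 0.5284 -0.2412  0.1993]
top block top 505 [546.4 243.6] [81.4 66. ] 66.6 z [0.0973 0.102  0.1066] mean [0.5462 0.2425 0.102 ]
top cheeks 579 [549.8 252.6] [216.   98.6] 66.2 z [0.0606 0.0779 0.0864] mean [0.549  0.2515 0.0745]
top rack 1925 [528.1 262.1] [279.6 294.6] 41.4 z [0.0092 0.0312 0.0836] mean [0.5522 0.2553 0.0399]
side standtop 647 [ 532. -245.] [82.9 89.9] 84.4 z 
[... 175 characters left out ...]
8.5 -253. ] [ 7.9 32.6] 80.0 z [0.1216 0.1302 0.1383] mean [ 0.529  -0.2529  0.1302]
side h0.14 91 [ 529.4 -252.8] [ 7.8 32. ] 83.6 z [0.1416 0.1504 0.1588] mean [ 0.5296 -0.253   0.1505]
side h0.16 91 [ 529.4 -252.2] [ 9.1 33.3] 86.1 z [0.1612 0.171  0.1794] mean [ 0.5293 -0.2527  0.1706]
side h0.18 219 [ 530.6 -243. ] [26.1 33.4] 85.5 z [0.1824 0.1992 0.2045] mean [ 0.5307 -0.2473  0.1964]
side block top 386 [546.8 243.4] [88.8 68.3] 66.7 z [0.0979 0.1026 0.1064] mean [0.546  0.2409 0.1024]
side cheeks 843 [550.5 254.2] [228.7 101. ] 66.3 z [0.0608 0.0747 0.0863] mean [0.5489 0.2341 0.0741]
side rack 1991 [544.  260.9] [240.2 238. ] 37.9 z [0.0108 0.0563 0.0841] mean [0.5562 0.2237 0.0496]
```

View pics/crop.png

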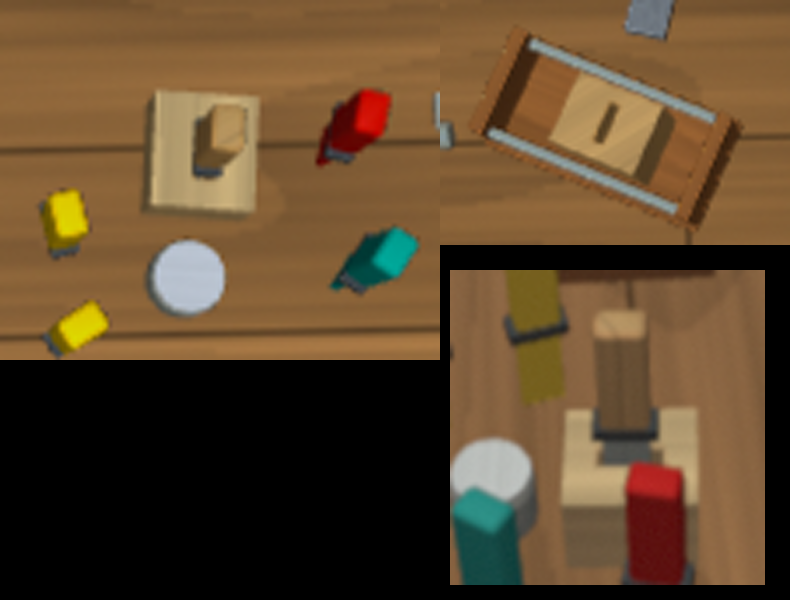

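The crop confirms the wooden handle in the stand, with its width along world x (about -4°). The block slot is near (607,124) in the crop, with its length at about -23°. The stand top at 0.070 and block top at 0.102 match the given heights. Next I compute the first move to above the handle.

```bash
cat >> h.py <<'E'
from scipy.spatial.transform import Rotation as Ro
def goal(p,ang,s=None):
    "row for TCP p, tool z down, tool y at world yaw ang (deg)"
    s=s or observe(); R=s['tool_rot']; a=np.radians(ang)
    y=np.array([np.cos(a),np.sin(a),0]); z=np.array([0,0,-1.]); x=np.cross(y,z)
    G=np.c_[x,y,z]
    return (R.T@(np.array(p)-s['position'])/.5).round(4).tolist(), (Ro.from_matrix(R.T@G).as_rotvec()/np.pi).round(4).tolist()
E
python3 - <<'E'
from h import *
print(goal([.215,-.506,.32],-67.03)); print(goal([.53,-.243,.32],-94))
T=np.load('pics/top0.npz');P=cloud(T['d'],T)
for n,(v,u) in dict(red=(210,430),turq=(244,434),y1=(235,357),y2=(262,360)).items():
    q=P[v-14:v+15,u-14:u+15].reshape(-1,3); q=q[(q[:,2]>.08)]; print(n,q.min(0).round(3),q.max(0).round(3))
E
```

```text
([0.001, -0.0001, -0.2352], [-0.0004, -0.0001, -0.0])
([0.7863, -0.2387, -0.2347], [-0.0004, 0.0, 0.1498])
red [ 0.32  -0.364  0.081] [ 0.565 -0.017  1.596]
turq [ 0.32  -0.377  0.081] [ 0.463 -0.017  1.596]
y1 [ 0.32  -0.142  0.082] [ 0.493 -0.017  1.596]
y2 [ 0.32  -0.153  0.081] [ 0.41  -0.017  1.596]
```

```bash
python3 -m handwheel '[[[0,0,-0.09],[0,0,0]],[[0,0,-0.18],[0,0,0.02]],[[0.05,-0.02,-0.235],[0,0,0.05]],[[0.14,-0.04,-0.235],[0,0,0.08]],[[0.23,-0.07,-0.235],[0,0,0.12]],[[0.32,-0.1,-0.235],[0,0,0.15]],[[0.41,-0.12,-0.235],[0,0,0.15]],[[0.5,-0.15,-0.235],[0,0,0.15]],[[0.59,-0.18,-0.235],[0,0,0.15]],[[0.66,-0.2,-0.235],[0,0,0.15]]]' 1 60
python3 - <<'E'
from h import *
print(goal([.53,-.243,.32],-94))
grab('wrist','w0')
E
```

```text
time_s: 1.1
position: [0.4809, -0.2833, 0.3202]
tool_rot: [[0.998, -0.069, -0.0], [-0.069, -0.998, 0.001], [-0.0, -0.001, -1.0]]
ft_force: [-0.2, -0.9, -0.2]
grip_width: 0.0849
gripper_force: 0.0
([0.0923, -0.0873, 0.0005], [-0.0002, 0.0001, 0.0003])
```

View pics/w0.png

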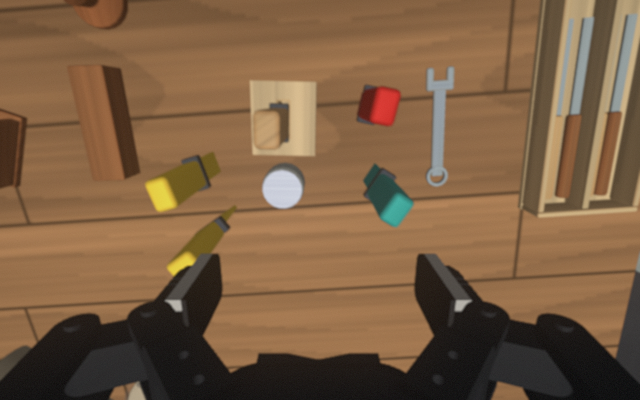

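The wrist view shows the scraper handle top at (268,128), the stand at (284,118), the red tool at (380,105) and the tin at (284,186).

```bash
cat >> h.py <<'E'
def rect(P,m,name):
    q=P[m]
    if len(q)<8: print(name,len(q));return
    r=cv2.minAreaRect((q[:,:2]*1000).astype(np.float32)); print(name,len(q),np.round(r[0],1),np.round(r[1],1),round(r[2],1),'z',np.percentile(q[:,2],[5,50,95]).round(4),'mean',q.mean(0).round(4))
E
python3 - <<'E'
from h import *
T=np.load('pics/w0.npz');P=cloud(T['d'],T);X,Y,Z=np.moveaxis(P,-1,0)
near=np.hypot(X-.53,Y+.243)<.07
v,u=np.mgrid[:400,:640]; near&=(v<250)
rect(P,near&(abs(Z-.07)<.005),'stand')
rect(P,near&(Z>.19)&(Z<.215),'htop')
rect(P,near&(Z>.1)&(Z<.11),'collar')
rect(P,near&(Z>.125)&(Z<.19),'hside')
w=(Z>.13)&(v>80)&(v<130)&(u>350)&(u<410); rect(P,w,'red')
E
```

```text
stand 3233 [ 533.5 -241.7] [80.2 90. ] 84.9 z [0.0684 0.0698 0.0712] mean [ 0.539  -0.2491  0.0698]
htop 1073 [ 531.4 -240.4] [24.3 33.9] 85.4 z [0.1969 0.2013 0.2027] mean [ 0.532  -0.2413  0.2007]
collar 113 [ 531.6 -240.1] [21.7 43.4] 84.5 z [0.1041 0.1064 0.108 ] mean [ 0.5446 -0.2433  0.1062]
hside 232 [ 534.9 -248.8] [36.6 14.6] 23.0 z [0.1321 0.164  0.1855] mean [ 0.5346 -0.2509  0.1606]
red 1201 [ 550.  -324.1] [73.3 34. ] 75.0 z [0.1447 0.1808 0.1828] mean [ 0.5445 -0.3444  0.1791]
```

Run:
```python
from h import *
print(goal([.531,-.241,.32],-94.9),goal([.531,-.241,.143],-94.9))
```

```text
([0.0892, -0.0852, -0.0], [-0.0007, -0.0002, 0.0064]) ([0.089, -0.0843, 0.354], [-0.0007, -0.0002, 0.0064])
```

```bash
python3 -m handwheel '[[[0.06,-0.06,0],[0,0,0.006]],[[0.089,-0.085,0.02],[0,0,0.006]],[[0.089,-0.085,0.09],[0,0,0.006]],[[0.089,-0.085,0.14],[0,0,0.006]],[[0.089,-0.085,0.14],[0,0,0.006]],[[0.089,-0.085,0.14],[0,0,0.006]]]' 0.85
python3 - <<'E'
from h import *
print(goal([.531,-.241,.143],-94.9))
E
```

```text
time_s: 1.75
position: [0.5269, -0.2466, 0.2511]
tool_rot: [[0.996, -0.089, 0.0], [-0.089, -0.996, -0.0], [0.0, 0.0, -1.0]]
ft_force: [0.8, -0.8, -0.0]
grip_width: 0.0723
gripper_force: 0.0
([0.0072, -0.0119, 0.2162], [0.0, -0.0001, -0.0013])
```

```bash
python3 -m handwheel '[[[0.007,-0.012,0],[0,0,0]],[[0.007,-0.012,0.06],[0,0,0]],[[0.007,-0.012,0.12],[0,0,0]],[[0.007,-0.012,0.18],[0,0,0]],[[0.007,-0.012,0.216],[0,0,0]],[[0.007,-0.012,0.216],[0,0,0]],[[0.007,-0.012,0.216],[0,0,0]]]'
python3 -m handwheel '[[[0,0,0],[0,0,0]],[[0,0,0],[0,0,0]],[[0,0,0],[0,0,0]],[[0,0,0],[0,0,0]],[[0,0,0],[0,0,0]],[[0,0,0],[0,0,0]],[[0,0,0],[0,0,0]],[[0,0,0],[0,0,0]]]' 0 60
```

```text
time_s: 2.45
position: [0.5316, -0.241, 0.144]
tool_rot: [[0.996, -0.089, 0.002], [-0.089, -0.996, -0.001], [0.002, 0.001, -1.0]]
ft_force: [0.3, -0.7, 0.6]
grip_width: 0.0728
gripper_force: 0.0
time_s: 3.25
position: [0.5311, -0.241, 0.1433]
tool_rot: [[0.996, -0.089, 0.001], [-0.089, -0.996, -0.001], [0.001, 0.001, -1.0]]
ft_force: [-0.0, -1.0, 7.0]
grip_width: 0.023
gripper_force: 59.5
```

```bash
python3 -m handwheel '[[[0,0,-0.03],[0,0,0]],[[0,0,-0.08],[0,0,0]],[[0,0,-0.14],[0,0,0]],[[0,0,-0.2],[0,0,0]],[[0,0,-0.27],[0,0,0]],[[0,0,-0.34],[0,0,0]],[[0,0,-0.41],[0,0,0]],[[0,0,-0.46],[0,0,0]],[[0,0,-0.46],[0,0,0]],[[0,0,-0.46],[0,0,0]]]'
python3 - <<'E'
from h import *
print(goal([.545,.243,.373],-113.4))
for f in (.25,.5,.75): print(goal([.532+.013*f,-.241+.484*f,.373],-94.9-18.5*f))
E
```

```text
time_s: 4.25
position: [0.5307, -0.2406, 0.3707]
tool_rot: [[0.996, -0.089, -0.002], [-0.089, -0.996, 0.001], [-0.002, -0.001, -1.0]]
ft_force: [-0.3, -0.1, -3.3]
grip_width: 0.0232
gripper_force: 59.4
([-0.0578, -0.9658, -0.0032], [-0.0003, 0.0007, 0.1016])
([-0.0125, -0.241, -0.0042], [-0.0004, 0.0006, 0.0245])
([-0.0276, -0.4826, -0.0039], [-0.0003, 0.0007, 0.0502])
([-0.0427, -0.7242, -0.0036], [-0.0003, 0.0007, 0.0759])
```

```bash
python3 -m handwheel '[[[-0.02,-0.08,0],[0,0,0.01]],[[-0.04,-0.17,0],[0,0,0.02]],[[-0.07,-0.26,0],[0,0,0.03]],[[-0.09,-0.35,0],[0,0,0.04]],[[-0.11,-0.44,0],[0,0,0.05]],[[-0.14,-0.53,0],[0,0,0.06]],[[-0.16,-0.62,0],[0,0,0.07]],[[-0.18,-0.71,0],[0,0,0.08]],[[-0.2,-0.8,0],[0,0,0.09]],[[-0.22,-0.88,0],[0,0,0.1015]]]'
python3 -m handwheel '[[[0,-0.08,0],[0,0,0]],[[0,-0.14,0],[0,0,0]],[[0,-0.14,0],[0,0,0]],[[0,-0.14,0],[0,0,0]],[[0,-0.14,0],[0,0,0]]]'
python3 - <<'E'
from h import *
T=dict(zip('pdc',grab('wrist','w1')));P=cloud(T['d'],T['c']);X,Y,Z=np.moveaxis(P,-1,0)
near=np.hypot(X-.547,Y-.243)<.08
rect(P,near&(abs(Z-.102)<.005),'block')
s=observe();print(s['position'],s['tool_rot'].round(3).tolist())
E
```

```text
time_s: 5.25
position: [0.4593, 0.2094, 0.37]
tool_rot: [[0.918, -0.398, -0.004], [-0.398, -0.918, -0.001], [-0.004, 0.002, -1.0]]
ft_force: [0.3, -0.6, -3.6]
grip_width: 0.0233
gripper_force: 60.0
time_s: 5.75
position: [0.4879, 0.271, 0.3715]
tool_rot: [[0.918, -0.398, -0.002], [-0.398, -0.918, -0.001], [-0.001, 0.001, -1.0]]
ft_force: [-0.6, 0.1, -3.4]
grip_width: 0.0231
gripper_force: 60.5
block 3088 [547.4 246.4] [80.1 66.1] 66.2 z [0.1004 0.1018 0.1032] mean [0.5482 0.246  0.1018]
[0.48799437 0.27084426 0.37194801] [[0.917, -0.398, -0.001], [-0.398, -0.917, -0.0], [-0.001, 0.001, -1.0]]
```

View pics/w1.png

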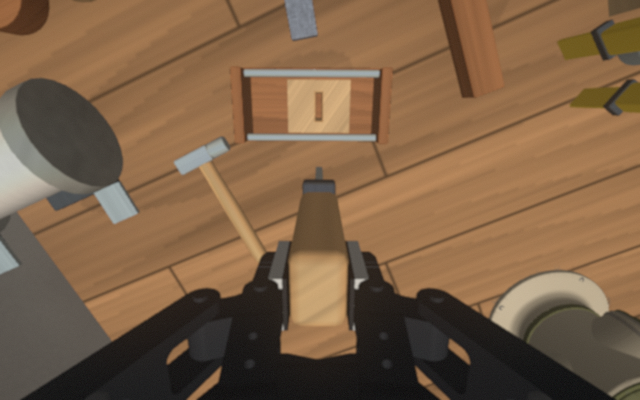

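The wrist view shows the rack at (310,105), the slot at (319,106) and the held scraper's collar at (319,187), with the blade pointing straight. I measure the slot and the held collar in the same picture.

Run:
```python
from h import *
D=np.load('pics/w1.npz');P=cloud(D['d'],D);X,Y,Z=np.moveaxis(P,-1,0)
K,R,t=D['K'],D['R'],D['t']
s=observe()
def ray(u,v,z):
    d=R.T@np.linalg.inv(K)@[u,v,1]; o=-R.T@t; return o+d*(z-o[2])/d[2]
print('cam',-R.T@t)
hsv=cv2.cvtColor(D['p'],cv2.COLOR_RGB2GRAY).astype(int)
sub=hsv[84:130,292:348]; 
m=sub<np.median(sub)-35
n,l,st,c=cv2.connectedComponentsWithStats(m.astype(np.uint8)); i=1+st[1:,4].argmax(); print(st[i],c[i])
cu,cv_=c[i]+[292,84]; print('slot dark',ray(cu,cv_,.102))
x0,y0,w,h=st[i][:4]
# edges at block top
for (u,v) in((x0+292-.5,cv_),(x0+w+292-.5,cv_),(cu,y0+84-.5),(cu,y0+h+84-.5)): print(ray(u,v,.102).round(4))
# held tool in TCP frame
Q=(P-s['position'])@s['tool_rot']
q=Q[165:300,285:355]; g=lambda lo,hi:(q[...,2]>lo)&(q[...,2]<hi)&(abs(q[...,1])<.04)&(abs(q[...,0])<.05)
for lo,hi in((.03,.033),(.033,.05),(.05,.06),(.06,.1),(.1,.13),(-.065,-.055)):
    k=q[g(lo,hi)]; 
    if len(k): print(lo,len(k),'x',np.percentile(k[:,0],[2,50,98]).round(4),'y',np.percentile(k[:,1],[2,98]).round(4),'z',k[:,2].mean().round(4))
v,u=np.nonzero((Q[...,2]>.07)&(Q[...,2]<.13)&(abs(Q[...,1])<.03)&(abs(Q[...,0])<.05))
for a in zip(v[::6],u[::6]): print(a,Q[a].round(4))
```

```text
cam [0.55531494 0.24349985 0.5423022 ]
[ 23   8   8  29 194] [26.46391753 21.79896907]
slot dark [0.54740314 0.24556871 0.102     ]
[0.5494 0.2503 0.102 ]
[0.5453 0.2408 0.102 ]
[0.5635 0.2386 0.102 ]
[0.5304 0.2529 0.102 ]
0.03 25 x [0.0139 0.0162 0.0164] y [-0.0119  0.0092] z 0.0309
0.033 433 x [0.0145 0.019  0.0215] y [-0.0118  0.0091] z 0.0384
0.06 50 x [0.0148 0.0151 0.0153] y [-0.0038  0.0012] z 0.0849
0.1 41 x [0.0145 0.015  0.0152] y [-0.0039  0.0014] z 0.1112
-0.065 2891 x [-0.0025  0.0074  0.0157] y [-0.0132  0.0109] z -0.0578
(np.int64(166), np.int64(316)) [ 0.015  -0.0031  0.1221]
(np.int64(167), np.int64(315)) [ 0.0144 -0.004   0.1206]
(np.int64(167), np.int64(321)) [0.0147 0.0014 0.1193]
(np.int64(168), np.int64(320)) [0.0149 0.0005 0.1138]
(np.int64(169), np.int64(319)) [ 0.0149 -0.0004  0.1093]
(np.int64(170), np.int64(318)) [ 0.015  -0.0013  0.1046]
(np.int64(171), np.int64(317)) [ 0.0151 -0.0021  0.1001]
(np.int64(172), np.int64(316)) [ 0.0152 -0.003   0.0958]
(np.int64(173), np.int64(315)) [ 0.0151 -0.0038  0.0924]
(np.int64(173), np.int64(321)) [0.015  0.0011 0.0929]
(np.int64(174), np.int64(320)) [0.0151 0.0003 0.0885]
(np.int64(175), np.int64(319)) [ 0.015  -0.0005  0.0855]
(np.int64(176), np.int64(318)) [ 0.0152 -0.0013  0.0809]
(np.int64(177), np.int64(317)) [ 0.0153 -0.0021  0.077 ]
(np.int64(178), np.int64(316)) [ 0.0153 -0.0028  0.0736]
(np.int64(178), np.int64(322)) [0.0144 0.0018 0.0774]
```

Run:
```python
from h import *
print(goal([.5476,.2441,.372],-113.6),goal([.5476,.2441,.245],-113.6))
```

```text
([0.1307, 0.0017, -0.0002], [0.0003, 0.0002, 0.0009]) ([0.1308, 0.0014, 0.2538], [0.0003, 0.0002, 0.0009])
```

```bash
python3 -m handwheel '[[[0.07,0.0015,0],[0,0,0.001]],[[0.131,0.0015,0],[0,0,0.001]],[[0.131,0.0015,0.08],[0,0,0.001]],[[0.131,0.0015,0.16],[0,0,0.001]],[[0.131,0.0015,0.22],[0,0,0.001]],[[0.131,0.0015,0.254],[0,0,0.001]],[[0.131,0.0015,0.254],[0,0,0.001]],[[0.131,0.0015,0.254],[0,0,0.001]],[[0.131,0.0015,0.254],[0,0,0.001]]]'
python3 - <<'E'
from h import *
s=observe();print(goal([.5476,.2441,.230],-113.6),s['position'],s['ft_force'])
p,d,c=grab('wrist','w2'); S=grab('side','s2')[0]
out=np.zeros((590,800,3),np.uint8); a=cv2.resize(p[60:300,220:420],None,fx=2,fy=2,interpolation=2); out[:480,:400]=a
b=cv2.resize(S[90:240,240:340],None,fx=3.9,fy=3.9,interpolation=2); out[:585,405:795]=b[:,:390]
cv2.imwrite('pics/c2.png',out[:,:,::-1])
E
```

```text
time_s: 6.7
position: [0.5486, 0.2448, 0.2471]
tool_rot: [[0.916, -0.4, 0.003], [-0.4, -0.916, 0.001], [0.002, -0.002, -1.0]]
ft_force: [-0.1, -0.8, -2.3]
grip_width: 0.023
gripper_force: 60.4
([-0.0013, 0.0022, 0.0342], [-0.0005, -0.0008, 0.0001]) [0.54859579 0.2448065  0.24710034] [-0.05441817 -0.8011031  -2.32310952]
```

View pics/c2.png

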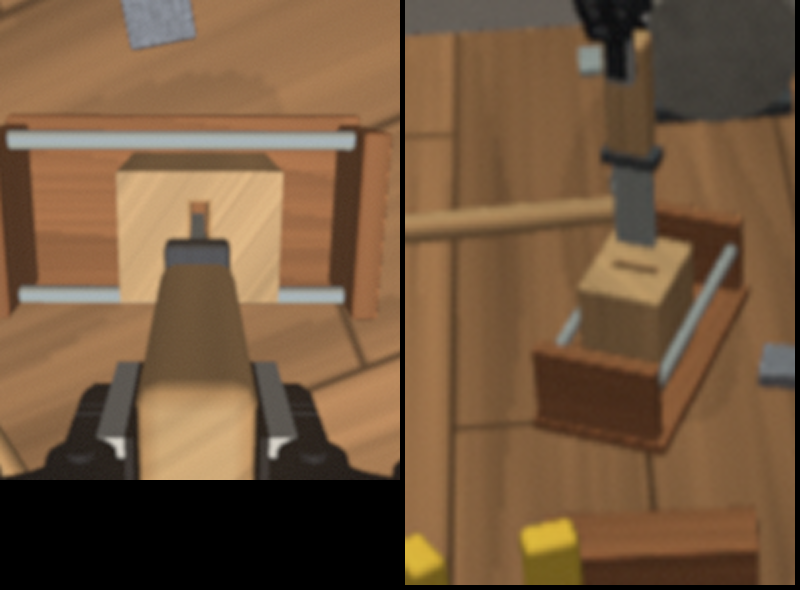

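The crop shows the blade (199,225) centred over the slot (199,208) in the wrist view, and standing over the block in the side view. I lower it gently, by feel.

```bash
python3 -m handwheel '[[[-0.001,0.001,0.02],[0,0,0]],[[-0.001,0.001,0.034],[0,0,0]],[[-0.001,0.001,0.042],[0,0,0]],[[-0.001,0.001,0.048],[0,0,0]],[[-0.001,0.001,0.052],[0,0,0]],[[-0.001,0.001,0.052],[0,0,0]],[[-0.001,0.001,0.052],[0,0,0]]]'
```

```text
time_s: 7.5
position: [0.5475, 0.2448, 0.2196]
tool_rot: [[0.917, -0.4, 0.0], [-0.4, -0.917, 0.0], [0.0, -0.0, -1.0]]
ft_force: [0.6, 0.6, -1.8]
grip_width: 0.0234
gripper_force: 60.4
```

No added force, and the blade end is already about 6 mm below the block's top, so it is in the slot. I continue down.

```bash
python3 -m handwheel '[[[0,0,0.02],[0,0,0]],[[0,0,0.04],[0,0,0]],[[0,0,0.06],[0,0,0]],[[0,0,0.08],[0,0,0]],[[0,0,0.1],[0,0,0]],[[0,0,0.115],[0,0,0]],[[0,0,0.125],[0,0,0]],[[0,0,0.125],[0,0,0]],[[0,0,0.125],[0,0,0]]]'
```

```text
time_s: 8.4
position: [0.5476, 0.2448, 0.1572]
tool_rot: [[0.917, -0.4, 0.001], [-0.4, -0.917, 0.0], [0.001, -0.0, -1.0]]
ft_force: [-0.3, -1.5, -3.0]
grip_width: 0.0231
gripper_force: 60.5
```

```bash
python3 -m handwheel '[[[0,0,0.006],[0,0,0]],[[0,0,0.01],[0,0,0]],[[0,0,0.012],[0,0,0]],[[0,0,0.013],[0,0,0]],[[0,0,0.013],[0,0,0]],[[0,0,0.013],[0,0,0]]]'
```

```text
time_s: 9.0
position: [0.5475, 0.2447, 0.1505]
tool_rot: [[0.917, -0.4, 0.0], [-0.4, -0.917, 0.0], [0.0, -0.0, -1.0]]
ft_force: [0.4, -0.7, -2.6]
grip_width: 0.0229
gripper_force: 60.7
```

No contact yet, so I press a little further.

```bash
python3 -m handwheel '[[[0,0,0.001],[0,0,0]],[[0,0,0.002],[0,0,0]],[[0,0,0.003],[0,0,0]],[[0,0,0.003],[0,0,0]],[[0,0,0.003],[0,0,0]]]'
```

```text
time_s: 9.5
position: [0.5475, 0.2448, 0.1504]
tool_rot: [[0.917, -0.4, 0.002], [-0.4, -0.917, 0.0], [0.001, -0.001, -1.0]]
ft_force: [-4.0, -0.5, 7.5]
grip_width: 0.0232
gripper_force: 62.0
```

The collar is resting on the block (about +10 N). I release and retreat.

```bash
python3 -m handwheel '[[[0,0,0],[0,0,0]],[[0,0,0],[0,0,0]],[[0,0,0],[0,0,0]],[[0,0,0],[0,0,0]],[[0,0,0],[0,0,0]],[[0,0,0],[0,0,0]]]' 0.8
python3 -m handwheel '[[[0,0,-0.03],[0,0,0]],[[0,0,-0.08],[0,0,0]],[[0,0,-0.15],[0,0,0]],[[0,0,-0.22],[0,0,0]],[[-0.1,0,-0.3],[0,0,0]],[[-0.2,0,-0.3],[0,0,0]],[[-0.2,0,-0.3],[0,0,0]],[[-0.2,0,-0.3],[0,0,0]],[[-0.2,0,-0.3],[0,0,0]]]'
python3 - <<'E'
from h import *
p,d,c=grab('wrist','w3');P=cloud(d,c);X,Y,Z=np.moveaxis(P,-1,0)
near=np.hypot(X-.5475,Y-.2448)<.06
rect(P,near&(Z>.18),'htop'); rect(P,near&(Z>.108)&(Z<.12),'collar'); rect(P,near&(abs(Z-.102)<.003),'block')
p,d,c=grab('side','s3');P=cloud(d,c);X,Y,Z=np.moveaxis(P,-1,0);near=np.hypot(X-.5475,Y-.2448)<.06
rect(P,near&(Z>.195),'htop side');rect(P,near&(Z>.108)&(Z<.12),'collar side')
cv2.imwrite('pics/c3.png',cv2.resize(p[90:240,220:390],None,fx=3.5,fy=3.5)[:,:,::-1])
E
```

```text
time_s: 10.1
position: [0.5475, 0.2447, 0.1488]
tool_rot: [[0.917, -0.4, -0.0], [-0.4, -0.917, 0.0], [-0.0, 0.0, -1.0]]
ft_force: [0.8, -0.6, -0.5]
grip_width: 0.0679
gripper_force: 0.0
time_s: 11.0
position: [0.4563, 0.2844, 0.2985]
tool_rot: [[0.917, -0.4, -0.0], [-0.4, -0.917, -0.0], [-0.0, 0.001, -1.0]]
ft_force: [0.9, -0.2, -0.7]
grip_width: 0.0686
gripper_force: 0.0
htop 2601 [543.5 248.1] [23.6 43.7] 65.9 z [0.2052 0.2093 0.4694] mean [0.5376 0.2507 0.3159]
collar 125 [530.7 254.4] [20.7  5.9] 66.6 z [0.1116 0.1136 0.1147] mean [0.5303 0.2544 0.1134]
block 3442 [547.3 246.3] [80.1 65.2] 66.5 z [0.1006 0.1018 0.1031] mean [0.545  0.2472 0.1018]
htop side 239 [526.2 242.3] [49.9 73.3] 86.7 z [0.1978 0.5521 0.5828] mean [0.5197 0.2364 0.4175]
collar side 54 [542.9 230.2] [36.  56.6] 83.5 z [0.1083 0.1127 0.1185] mean [0.5462 0.2359 0.113 ]
```

View pics/c3.png

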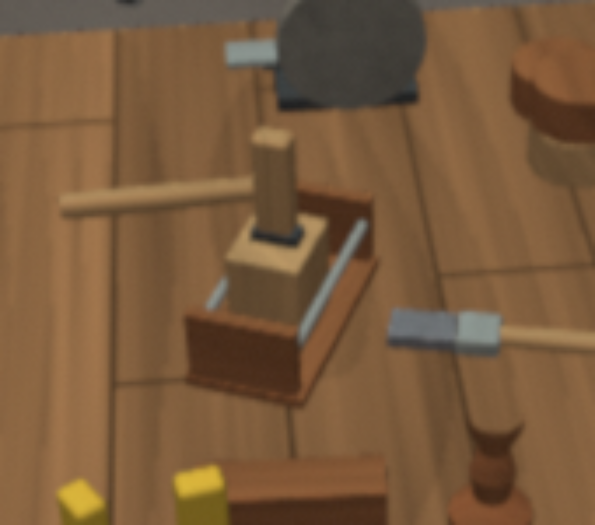

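The scraper stands upright with its collar flat on the block at (277,232). Its handle top at 0.209 and collar top at 0.114 match the fully home values, and the gripper is clear.

```bash
python3 -c "
from rig import close_job; print(close_job())"
```

```text
the job is handed in; nothing more can be done
None
```

The scraper is out of the stand and fully home in the rack block's slot, upright with its collar flat on the block and released; the job was handed in after about 11 s of robot time, no verdict returned.

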